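Free the jammed milling-ball chute, marker ball last

TASK

The sloping ball chute has jammed: the blue marker ball and a white ball have wedged side by side at its narrow mouth. With closed fingers gently nudge the blue ball outwards and back up the slope, along the side wall, until you feel it come to rest lightly against the orange stop behind it, and hold it back until all three white balls have rolled out past it into the bay; then let it roll out last. Do not grip or lift any ball, press none hard, and leave the things around the chute where they are.

Things in the scene. Friction and masses are not known exactly. Their poses are not given: they have to be found in the camera images.
- chute: Fixed white chute, grey floor, about 315 mm long (x), 118 mm wide. Origin on the worktop below the middle of the mouth; x points up the slope (floor rises 14 degrees towards +x), y across, z up. Walls stand 26 mm above the floor, so ball tops stick out above them.
- mouth (a point): Middle of the mouth, on the chute floor, 38 mm above the worktop (chute x = 0): a 66 mm wide opening (chute y -33 to +33) between two 6 mm thick lips. From it 45-degree funnel walls widen up-slope to the straight side walls at y = -53 and +53. Funnel wall tops are at most 70 mm above the worktop.
- chamber (a point): Point on the floor in the middle of the chamber above the funnel (chute x = 34 mm). Behind it two orange sprung blocks (15 mm wide, along the side walls, 74 mm lane between) are the stop. Their front faces stand anywhere from chute x = 52 to 76 mm, differ each time and are not measured: feel for them. They give 7 mm at 1 to 6 N, then are hard; keep well under 15 N.
- bay (a point): Point on the floor in the catch bay below the mouth (chute x = -70 mm, towards the robot). The bay is 106 mm wide inside and runs from the mouth down to its end wall at chute x = -131 mm, which has a small prow in the middle. There the balls come to rest.
- marker_center (a point): Centre of the blue ball, smooth, 44 mm, 0.25 kg. Starts wedged at chute x = 14, y = -22 or +22, z = 65 mm, between its funnel wall and a white ball. Yields to a few N. The white balls begin to pass once it is 5 to 10 mm back and as far outwards. At its side wall its centre is 31 mm off the middle line; the stop halts it at chute x = 31 to 55 mm. Released, it rolls out.
- pale_1_center (a point): Centre of a white ball, 44 mm in diameter, about 0.25 kg; starts at the mouth beside the blue ball, at y = +22 or -22 mm in the chute's frame, on the other side from it. White balls roll down by themselves when there is room.
- pale_2_center (a point): Centre of the second white ball, the same size, resting behind the two front balls, at about x = 51 mm in the chute's frame.
- pale_3_center (a point): Centre of the third white ball, the same size, behind the second, at about x = 91 mm in the chute's frame.
- reagent_bottle: Bystander: clear bottle with a black cap, 49 mm across, 104 mm high, standing left of the chute; origin at the centre of its underside.
- beaker_small: Bystander: empty glass beaker, 57 mm across, 68 mm high, standing right of the chute; origin at the centre of its underside.
- timer: Bystander: flat light-grey bench timer, 62 x 66 x 20 mm, lying left of the chute near the front edge; origin at the centre of its underside.

How it is judged:
On the way:
1. the blue ball has been pushed back up the slope until it rests, lightly pressed, against the orange stop (at least 1 N between them) (contact force between marker and stop above 1 N and x of marker_center in the frame of chute above 0.02 m), for 0.2 s.
At the end, for the whole second after the job is handed in: All four balls lie at rest (slower than 0.05 m/s) on the floor of the catch bay, inside its walls, their centres at least 20 mm below the mouth (x of marker_center in the frame of chute between -0.131 and -0.02 m and x of pale_1_center in the frame of chute between -0.131 and -0.02 m and x of pale_2_center in the frame of chute between -0.131 and -0.02 m and x of pale_3_center in the frame of chute between -0.131 and -0.02 m and y of marker_center in the frame of chute between -0.053 and 0.053 m and y of pale_1_center in the frame of chute between -0.053 and 0.053 m and y of pale_2_center in the frame of chute between -0.053 and 0.053 m and y of pale_3_center in the frame of chute between -0.053 and 0.053 m and z of each of marker_center, pale_1_center, pale_2_center, pale_3_center in the frame of chute below 0.07 m and linear speed of each of marker, pale_1, pale_2, pale_3 below 0.05 m/s); the robot touches nothing.
It fails at once if the blue ball goes out through the mouth before all the white balls are out (x of marker_center in the frame of chute below -0.005 m and x of any of pale_1_center, pale_2_center, pale_3_center in the frame of chute above -0.005 m).
It fails at once if a ball is pressed harder than 15 N by the robot (contact force between the fingers and marker above 15 N or contact force between the fingers and pale_1 above 15 N or contact force between the fingers and pale_2 above 15 N or contact force between the fingers and pale_3 above 15 N).
It fails at once if a ball is lifted off the chute floor by more than about 20 mm (z of marker_center in the frame of chute above 0.095 m or z of any of pale_1_center, pale_2_center, pale_3_center in the frame of chute above 0.12 m).
It fails at once if a bystander is moved by more than 30 mm (distance of any of reagent_bottle, beaker_small, timer from where it was at the start of the episode above 0.03 m).
It also fails if it takes over 48 s, if anything falls off the work surface, if the arm or the gripper's body presses on something with over 40 N, if the wrist force passes 120 N, or if a joint passes its speed limit or range.

ROBOT

A 6-joint arm with a two-finger parallel gripper is mounted at the origin on a cart in front of the work surface, level with it; the furniture and walls round the work are solid. World frame = base frame: x ahead of the robot, y to its left, z up, the work surface at z = 0. Lengths are in m, angles in rad, forces in N, time in s.
With the tool pointing down it reaches from about 0.275 to 0.825 m from the base axis. Payload 4.9 kg.
Tool frame: the origin (TCP) lies midway between the tips of the shut fingers; the grasp point (between the pads) lies 19 mm behind it (bot.grip_depth is the distance from the TCP to the grasp point, in m); y points along the fingers, x is the direction in which the jaws open and shut, and the axes are right-handed (so a half turn about y gives the same grasp; the last joint's range is limited). The gripper opens to 85 mm and grips with 20 to 120 N. Pads are 22 mm wide; open, the fingers measure 114 mm over their backs; the gripper's body (76 mm by 85 mm) begins 54 mm behind the grasp point. The pads swing forward as they close: fully open they stand 13 mm farther back than shut.
Start: joints at [-1.254, 0.326, -0.193, 1.052, 0, 1.437], TCP at [0.24, -0.495, 0.203] pointing down, gripper open.
Joint ranges: [-2.65, 2.65], [-0.97, 1.79], [-1.3, 1.35], [-1.93, 2.1], [-1.47, 1.37], [-3.14, 3.14]. Speed limits (rad/s): [2.57, 2.57, 3.14, 3.14, 3.14, 3.14].

INTERFACE

Orientations are given as a unit quaternion [w, x, y, z].
In Python, from cell import bot gives the robot as it stands. Calls block until the motion is done:
- bot.move_pose(position, orientation): joint-space move of the TCP to a pose.
- bot.move_linear(position, speed=0.15, rotation=None, until_force=None): straight line of the TCP; rotation=None keeps the orientation; speed is the mean speed in m/s. With until_force (N) it stops when the force on the tool has changed by that much, and returns True; else False.
- bot.goto_joints(angles): joint-space move.
- bot.set_gripper(opening, grasp_force=None): opening from 0.0 (shut) to 1.0 (fully open); grasp_force is the grip in N (None keeps the last); returns when the fingers have stopped.
- bot.wait(seconds).
- bot.solve_ik(position, orientation): joint angles nearest the present ones, or None.
- bot.camera(name): name is "scene" or "top" or "wrist"; returns the picture (420x560x3 uint8, red, green, blue); there is no depth.
- bot.calibration(name): a dict with "mtx" (3x3 intrinsics, pixels), "extrinsics" (4x4, takes a point from world to camera coordinates); the wrist camera has in their place "hand_eye" (4x4, takes a point from camera to tool coordinates, whose origin is the TCP and whose axes are the tool frame's). Camera axes: x right, y down, z forward; pixel columns grow to the right and rows downward; lengths in m; the calibration is good to about 2 mm. A picture is of the moment at which its call begins: read the wrist's pose just before it. calibration takes no time and is no camera call.
A pose or a line that the arm cannot do raises bot.PlanningError and nothing moves.
- bot.close_job(): hands the job in, once; it reports no verdict.
Trained networks look in the newest picture that a camera, given by its name, has taken for a name from the list of things; names that differ only in an ending like _2 or _b are one class to them, and where a whole thing is asked for, a point or a joint stands for the part that bears it (a point fixed in the world has none). Each returns a list of dicts, best first, with "confidence" (0 to 1); they miss things now and then, are a little off and sometimes report something else, mostly with a low value. They report only what shows in the picture. A call takes as long as a camera call.
- bot.search_frame(camera, thing): "bbox" ([left, top, width, height] in pixels, round what is visible of it).
Readings, each from a call of its own:
- bot.read_clock(): time.
- bot.read_joint_positions(): joint angles.
- bot.read_joint_vel(): joint speeds.
- bot.read_joint_efforts(): joint torques, N m.
- bot.read_position(): TCP position.
- bot.read_tool_rot(): TCP orientation.
- bot.read_ft_force(): force on the tool from outside, world axes, zero at the start.
- bot.read_moment(): the same for the moment, N m.
- bot.read_gripper_width(): opening from 0.0 (shut) to 1.0 (fully open).
Only numpy, scipy, OpenCV 4.12 (cv2) and the standard library are available. Lean on these libraries where they do the work, as an engineer would, in place of code of your own. Each camera call takes 0.05 s, during which the arm holds its last target.

## Working session

There is one attempt and no reset: what is moved stays moved. The work goes in short steps, each a Python script; the robot and the scene stay as the last script left them, time stands still between calls to the robot, and variables do not carry over. Pictures are saved under pics/ and viewed, and the job is handed in when it is done.

```bash
mkdir -p pics; ls; python3 - <<'E'
from cell import bot
import cv2
for n in ["scene","top"]:
    im=bot.camera(n); cv2.imwrite(f"pics/{n}0.png",im[:,:,::-1])
    c=bot.calibration(n); print(n,c["mtx"].round(1).tolist(),c["extrinsics"].round(4).tolist())
    for t in ["marker_center","pale_1_center","chute","reagent_bottle","beaker_small","timer"]:
        print(t,[(d["bbox"],round(d["confidence"],2)) for d in bot.search_frame(n,t)][:4])
print(bot.calibration("wrist"),bot.read_clock(),bot.read_tool_rot(),bot.read_ft_force())
E
```

```text
pics
scene [[421.1, 0.0, 283.1], [0.0, 421.1, 209.3], [0.0, 0.0, 1.0]] [[-0.9982, 0.0592, -0.0095, 0.5267], [0.0538, 0.8134, -0.5793, 0.0389], [-0.0266, -0.5787, -0.8151, 0.9999], [0.0, 0.0, 0.0, 1.0]]
marker_center [([254.4, 193.1, 17.7, 14.9], 0.73)]
pale_1_center [([252.2, 208.9, 23.2, 20.3], 0.67), ([188.6, 176.8, 147.8, 73.9], 0.31)]
chute [([189.6, 177.0, 145.7, 75.9], 0.69)]
reagent_bottle [([273.2, 321.2, 29.8, 40.0], 0.8), ([254.9, 208.5, 18.7, 22.0], 0.25)]
beaker_small [([283.1, 114.7, 16.0, 33.3], 0.78)]
timer [([331.9, 324.3, 34.8, 43.8], 0.64)]
top [[495.1, 0.0, 279.2], [0.0, 495.1, 209.3], [0.0, 0.0, 1.0]] [[0.0155, -0.9999, 0.0029, -0.0353], [-0.9935, -0.0157, -0.1125, 0.5368], [0.1125, -0.0011, -0.9936, 1.1969], [0.0, 0.0, 0.0, 1.0]]
marker_center [([286.4, 186.9, 16.8, 20.5], 0.48)]
pale_1_center [([268.9, 186.6, 16.7, 15.5], 0.75)]
chute [([251.0, 127.6, 68.4, 135.7], 0.56)]
reagent_bottle [([151.7, 196.8, 31.3, 24.6], 0.95), ([152.1, 242.6, 31.9, 30.5], 0.54)]
beaker_small [([385.6, 218.3, 29.8, 18.4], 0.91)]
timer [([287.4, 186.0, 15.6, 20.6], 0.59)]
{'mtx': array([[290.17083409,   0.        , 277.07167599],
       [  0.        , 290.17083409, 212.67072628],
       [  0.        ,   0.        ,   1.        ]]), 'hand_eye': array([[ 9.99999935e-01, -3.52354956e-04, -7.11302602e-05,
        -2.73298258e-04],
       [-3.36061630e-05, -2.88653962e-01,  9.57433491e-01,
        -1.71407689e-01],
       [-3.57888467e-04, -9.57433426e-01, -2.88653955e-01,
         7.45776933e-02],
       [ 0.00000000e+00,  0.00000000e+00,  0.00000000e+00,
         1.00000000e+00]])} 0.7 [-0.59909681  0.59911186 -0.37558265  0.37561371] [ 1.33518552  0.19079044 -0.18156979]
```

```bash
python3 - <<'E'
import cv2
a=cv2.imread("pics/top0.png");b=cv2.imread("pics/scene0.png")
cv2.imwrite("pics/topz.png",cv2.resize(a[110:280,230:340],None,fx=3.5,fy=3.5,interpolation=2))
cv2.imwrite("pics/scz.png",cv2.resize(b[160:270,170:350],None,fx=4.4,fy=4.4,interpolation=2))
E
```

```text
(no output)
```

View pics/topz.png

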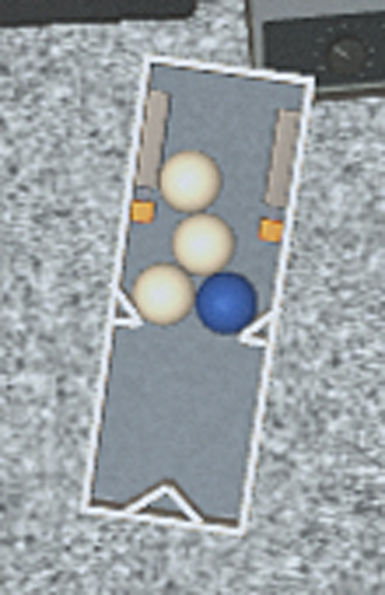

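View pics/scz.png

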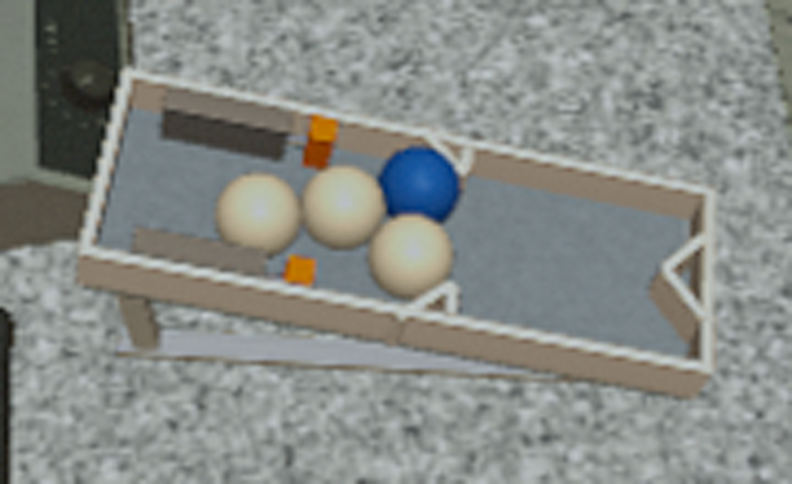

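View pics/top0.png

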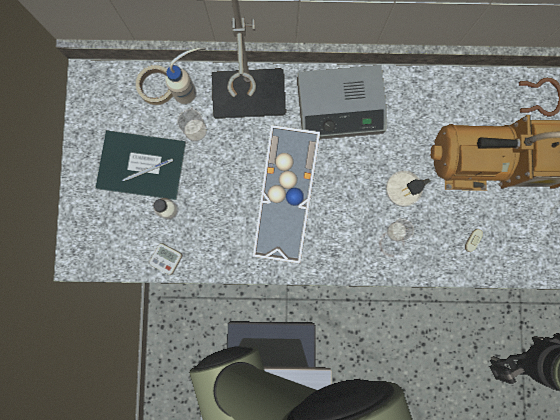

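```bash
cat > fit.py <<'E'
import cv2,numpy as np
from cell import bot
from scipy.optimize import least_squares
def proj(n,P):
    c=bot.calibration(n);E=c["extrinsics"];q=(E[:3,:3]@np.array(P).T).T+E[:3,3];u=(c["mtx"]@q.T).T;return u[:,:2]/u[:,2:]
def w(p,c):
    s,k=np.sin(p[2]),np.cos(p[2]);c=np.atleast_2d(c)
    return np.c_[p[0]+k*c[:,0]-s*c[:,1],p[1]+s*c[:,0]+k*c[:,1],c[:,2]]
E
python3 - <<'E'
from fit import *
top=cv2.imread("pics/top0.png");sc=cv2.imread("pics/scene0.png")
def blob(im,f):
    h=cv2.cvtColor(im,cv2.COLOR_BGR2HSV);m=f(h).astype(np.uint8)
    n,_,st,ce=cv2.connectedComponentsWithStats(m);return [(s[4],s[:4].tolist(),c.round(1).tolist()) for s,c in zip(st[1:],ce[1:]) if s[4]>60]
blue=lambda h:(h[...,0]>100)&(h[...,0]<125)&(h[...,1]>150)
tb=[b for b in blob(top[110:280,230:340],blue)];sb=blob(sc[160:270,170:350],blue);print(tb,sb)
z=lambda l,ox,oy,f:np.array(l)/f+[ox,oy]
# wall-top outer corners & whites (zoom px; zoom pixel centre ~)
tc=z([(85,510),(242,527),(148,60),(312,82)],230,110,3.5)
ss=z([(708,372),(713,190),(85,250),(128,73)],170,160,4.4)
tw=z([(163,294),(203,245)],230,110,3.5); swh=z([(411,255),(343,207)],170,160,4.4)
t=np.tan(np.radians(14))
def top_z(x):return .038+t*x+.0268
def model(p,n):
    xu,xl=p[3],-.135
    cs=[(xl,.057,top_z(xl)),(xl,-.057,top_z(xl)),(xu,.057,top_z(xu)),(xu,-.057,top_z(xu))]
    bl=[(.014,-.022,.0645),(.014,.022,.0645)]
    return proj(n,w(p,cs+bl))
bt=np.array(tb[0][2])+[230,110];bs=np.array(sb[0][2])+[170,160]
ot=np.vstack([tc,bt,tw[:1]]);os_=np.vstack([ss,bs,swh[:1]])
# scene order: (xl,+y) = ?
def r(p):return np.r_[(model(p,"top")-ot).ravel(),(model(p,"scene")-os_).ravel()]
s=least_squares(r,[.5,0,-.1,.18],loss="soft_l1")
print(s.x);print(r(s.x).reshape(-1,2).round(1))
p=s.x
for c in [(.014,-.022,.065),(0,0,.038)]:print(w(p,c))
E
```

```text
[(np.int32(187), [56, 78, 17, 16], [63.7, 86.2])] [(np.int32(217), [86, 34, 18, 16], [94.9, 41.4])]
[ 0.55253246 -0.03775913 -0.129437    0.16717835]
[[-1.6 -1.7]
 [-0.4  0.1]
 [-2.  -0.6]
 [-1.1 -0.1]
 [-0.1  0.9]
 [-0.9  0.5]
 [-1.6 -2.5]
 [-2.4 -2. ]
 [ 0.3 -0.9]
 [ 0.4 -1.8]
 [ 0.8  0.1]
 [ 0.4 -0.7]]
[[ 0.56357568 -0.06138216  0.065     ]]
[[ 0.55253246 -0.03775913  0.038     ]]
```

```bash
cat >> fit.py <<'E'
from scipy.spatial.transform import Rotation as R
def quat(yaw,th,sgn):  # tool z = sgn*push dir; push dir is chute (cos th,-sin th)
    a=yaw-th; d=sgn*np.array([np.cos(a),np.sin(a),0]); y=np.array([0,0,-1.]); x=np.cross(y,d)
    q=R.from_matrix(np.c_[x,y,d]).as_quat(); return [q[3],q[0],q[1],q[2]]
E
python3 - <<'E'
from fit import *
p=[.553,-.038,-.129]
for th in (20,25,30):
  for s in (1,-1):
    for c in [(-.06,-.01,.17),(-.02,-.02,.07),(.03,-.03,.08)]:
      j=bot.solve_ik(w(p,c)[0],quat(p[2],np.radians(th),s));print(th,s,c,None if j is None else np.round(j,2))
from scipy.optimize import least_squares
tb=np.array([293.7,196.2]);sb=np.array([264.9,201.4])
r=lambda X:np.r_[(proj("top",[X])-tb).ravel(),(proj("scene",[X])-sb).ravel()]
s=least_squares(r,[.56,-.06,.065]);print("blue",s.x,s.fun)
z=lambda l,ox,oy,f:np.array(l)/f+[ox,oy]
for a,b in [((163,294),(411,255)),((203,245),(343,207)),((190,181),(258,213)),((85,510),(708,372)),((242,527),(713,190)),((148,60),(85,250)),((312,82),(128,73))]:
  a=z(a,230,110,3.5);b=z(b,170,160,4.4)
  r=lambda X:np.r_[(proj("top",[X])-a).ravel(),(proj("scene",[X])-b).ravel()]
  s=least_squares(r,[.56,-.06,.065]);print(s.x.round(4),s.fun.round(1))
E
```

```text
20 1 (-0.06, -0.01, 0.17) [-0.23  0.25 -0.39  0.93  0.   -2.89]
20 1 (-0.02, -0.02, 0.07) [-0.24  0.42 -0.42  0.73  0.   -2.91]
20 1 (0.03, -0.03, 0.08) [-0.25  0.49 -0.27  0.8   0.   -2.91]
20 -1 (-0.06, -0.01, 0.17) [-0.23  0.25 -0.39  0.93  0.    0.25]
20 -1 (-0.02, -0.02, 0.07) [-0.24  0.42 -0.42  0.73  0.    0.24]
20 -1 (0.03, -0.03, 0.08) [-0.25  0.49 -0.27  0.8   0.    0.23]
25 1 (-0.06, -0.01, 0.17) [-0.23  0.25 -0.39  0.93  0.   -2.81]
25 1 (-0.02, -0.02, 0.07) [-0.24  0.42 -0.42  0.73  0.   -2.82]
25 1 (0.03, -0.03, 0.08) [-0.25  0.49 -0.27  0.8   0.   -2.83]
25 -1 (-0.06, -0.01, 0.17) [-0.23  0.25 -0.39  0.93  0.    0.33]
25 -1 (-0.02, -0.02, 0.07) [-0.24  0.42 -0.42  0.73  0.    0.32]
25 -1 (0.03, -0.03, 0.08) [-0.25  0.49 -0.27  0.8   0.    0.32]
30 1 (-0.06, -0.01, 0.17) [-0.23  0.25 -0.39  0.93  0.   -2.72]
30 1 (-0.02, -0.02, 0.07) [-0.24  0.42 -0.42  0.73  0.   -2.73]
30 1 (0.03, -0.03, 0.08) [-0.25  0.49 -0.27  0.8   0.   -2.74]
30 -1 (-0.06, -0.01, 0.17) [-0.23  0.25 -0.39  0.93  0.    0.42]
30 -1 (-0.02, -0.02, 0.07) [-0.24  0.42 -0.42  0.73  0.    0.41]
30 -1 (0.03, -0.03, 0.08) [-0.25  0.49 -0.27  0.8   0.    0.4 ]
blue [ 0.56553354 -0.061421    0.06500784] [-0.01897073  0.10304158 -0.09824384 -0.01638812]
[ 0.5708 -0.0199  0.0589] [-0.   0.2 -0.2 -0. ]
[ 0.6046 -0.0471  0.0663] [-0.   0.2 -0.1 -0. ]
[ 0.6469 -0.0373  0.0785] [-0.   0.2 -0.2 -0. ]
[0.4213 0.0333 0.0151] [-0.1  0.3 -0.3 -0.1]
[ 0.4082 -0.0771  0.0234] [-0.4  1.4 -1.4 -0.2]
[ 0.7279 -0.0074  0.0965] [ 0.  -0.3  0.3  0. ]
[ 0.7137 -0.1194  0.0962] [ 0.  -0.1  0.1  0. ]
```

```bash
cat >> fit.py <<'E'
P0=np.array([.5545,-.0383,-.131])
E
python3 - <<'E'
from fit import *
bot.set_gripper(0.0,20)
bot.move_pose(w(P0,(-.075,-.012,.17))[0],quat(P0[2],np.radians(22),-1))
pos=bot.read_position();q=bot.read_tool_rot();im=bot.camera("wrist")
print(pos,q,bot.read_ft_force(),bot.read_clock(),bot.read_gripper_width())
print(bot.search_frame("wrist","marker_center"),bot.search_frame("wrist","pale_1_center"))
cv2.imwrite("pics/w1.png",im[:,:,::-1]);np.savez("w1.npz",pos=pos,q=q)
E
```

```text
[ 0.4787804  -0.04115036  0.17009126] [-0.61094247  0.61125309  0.35577763 -0.35572636] [-0.32813345 -0.02535607 -0.66075332] 3.3833 -0.003852465730893202
[{'bbox': [300.6, 263.6, 27.0, 31.9], 'confidence': 0.59}, {'bbox': [317.7, 286.1, 24.9, 15.4], 'confidence': 0.26}] [{'bbox': [318.7, 247.4, 41.8, 43.4], 'confidence': 0.76}]
```

View pics/w1.png

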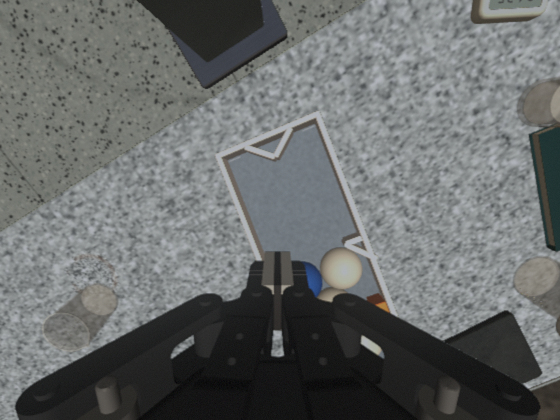

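```bash
cat >> fit.py <<'E'
def projw(pos,q,P):
    c=bot.calibration("wrist");H=c["hand_eye"];T=np.eye(4);T[:3,:3]=R.from_quat([q[1],q[2],q[3],q[0]]).as_matrix();T[:3,3]=pos
    E=np.linalg.inv(T@H);P=np.atleast_2d(P);v=(E[:3,:3]@P.T).T+E[:3,3];u=(c["mtx"]@v.T).T;return u[:,:2]/u[:,2:]
E
python3 - <<'E'
from fit import *
d=np.load("w1.npz");pos,q=d["pos"],d["q"];t=np.tan(np.radians(14))
im=cv2.imread("pics/w1.png")
pts={}
pts["tip"]=[pos]
pts["b"]=w(P0,(.014,-.022,.065));pts["p1"]=w(P0,(.014,.022,.065))
for x in (-.131,0):
  for y in (-.053,.053): pts[f"{x}{y}"]=w(P0,(x,y,.038+t*x+.0268))
for y in (-.033,.033): pts[f"lip{y}"]=w(P0,(0,y,.0648))
for k,v in pts.items():
  u=projw(pos,q,v)[0];print(k,u.round(0));cv2.circle(im,tuple(int(a) for a in u),2,(0,0,255),-1)
cv2.imwrite("pics/w1a.png",cv2.resize(im[100:340,190:430],None,fx=2.5,fy=2.5))
E
```

```text
tip [276. 245.]
b [299. 280.]
p1 [338. 266.]
-0.131-0.053 [221. 161.]
-0.1310.053 [315. 121.]
0-0.053 [268. 279.]
00.053 [363. 244.]
lip-0.033 [285. 273.]
lip0.033 [344. 251.]
```

View pics/w1a.png

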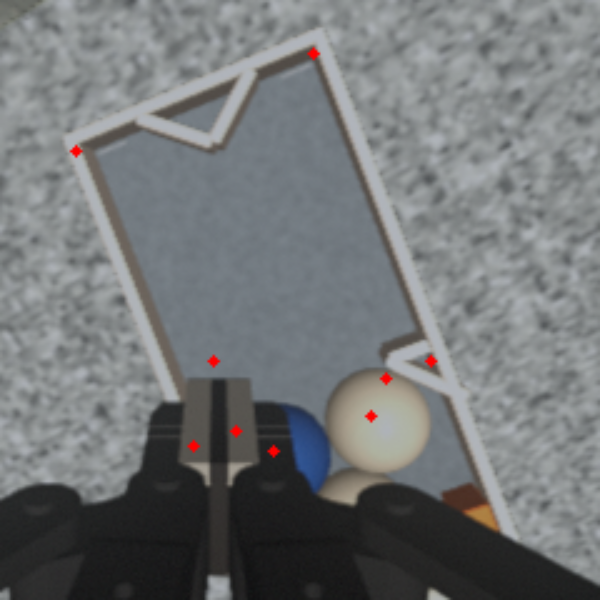

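```bash
cat >> fit.py <<'E'
TH=np.radians(22);D=np.array([np.cos(TH),-np.sin(TH)]);EO=np.array([-np.sin(TH),-np.cos(TH)])
QT=quat(P0[2],TH,-1)
def finger(bx,by,back=0,k=.004,up=.006):
    f=np.array([bx,by])-(.0324+back)*D+k*EO
    return w(P0,(f[0],f[1],.038+.2493*bx+.0227+up))[0]
def push_force(n=3):
    f=np.mean([bot.read_ft_force() for _ in range(n)],axis=0)
    a=P0[2];X=np.array([np.cos(a),np.sin(a)]);Y=np.array([-X[1],X[0]])
    return np.array([f[:2]@X,f[:2]@Y,f[2]])
E
python3 - <<'E'
from fit import *
p=finger(.014,-.022,.014); bot.move_pose([p[0],p[1],.13],QT); bot.move_linear(p,speed=.1)
f0=push_force(6);print(f0,bot.read_clock())
np.save("f0.npy",f0)
for b in (.009,.006,.004,.002):
    bot.move_linear(finger(.014,-.022,b),speed=.03);f=push_force()-f0;print(b,f.round(2),round(bot.read_clock(),2))
    if np.hypot(f[0],f[1])>1: break
E
```

```text
[-0.26604979 -0.18943146 -0.04096693] 4.5833
0.009 [ 0.18  0.22 -0.39] 4.9
0.006 [-0.46  0.18 -0.49] 5.15
0.004 [ 0.14  0.51 -0.6 ] 5.4
0.002 [ 0.75 -0.78  0.05] 5.65
```

```bash
cat > push.py <<'E'
from fit import *
import sys
f0=np.load("f0.npy")
x0,x1=float(sys.argv[1]),float(sys.argv[2]);lim=float(sys.argv[3])
x=x0
while x<=x1+1e-9:
    y=-.022-min(max(x-.014,0),.0095)
    bot.move_linear(finger(x,y),speed=.03);f=push_force(6)-f0
    print(round(x*1e3,1),f.round(2),round(bot.read_clock(),2))
    if np.hypot(f[0],f[1])>lim: print("LIM");break
    x+=.0015
im=bot.camera("top");n=sys.argv[4];s=bot.camera("scene")
cv2.imwrite(f"pics/{n}.png",np.hstack([cv2.resize(im[110:280,230:340,::-1],None,fx=3,fy=3),cv2.resize(s[160:270,170:300,::-1],None,fx=3,fy=3.0*170/110)]))
E
python3 push.py .014 .029 4 p1
```

```text
14.0 [-0.05  0.08 -0.77] 5.9
15.5 [ 0.61 -0.34 -0.21] 6.15
17.0 [0.62 0.11 0.15] 6.4
18.5 [ 0.48  0.06 -0.61] 6.65
20.0 [ 0.51  0.44 -0.49] 6.9
21.5 [-0.41 -0.21 -0.55] 7.15
23.0 [-0.01 -0.48 -0.03] 7.4
24.5 [ 1.03  0.67 -0.48] 7.65
26.0 [-0.38  0.02 -0.1 ] 7.9
27.5 [ 0.95 -0.19  0.66] 8.15
29.0 [ 1.15 -0.09  0.29] 8.4
```

View pics/p1.png

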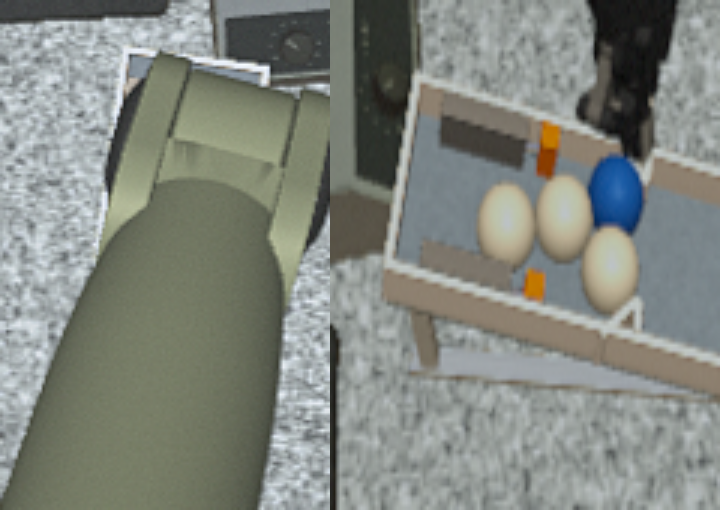

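```bash
python3 - <<'E'
from fit import *
p=np.array(bot.read_position());q=bot.read_tool_rot();print(p,finger(.029,-.0315),q,QT)
s=bot.camera("scene")
b=[d["bbox"] for d in bot.search_frame("scene","marker_center")];print(b)
print("tip",proj("scene",[p]),"ball0",proj("scene",w(P0,(.014,-.022,.065))))
h=cv2.cvtColor(s[160:270,170:350,::-1].copy(),cv2.COLOR_BGR2HSV);m=((h[...,0]>100)&(h[...,0]<125)&(h[...,1]>150)).astype(np.uint8)
n,_,st,ce=cv2.connectedComponentsWithStats(m);k=1+st[1:,4].argmax();c=ce[k]+[170,160];print("blue",c,st[k])
v=s[:,:,::-1].copy();u=proj("scene",[p])[0]
z=cv2.resize(v[150:250,210:310],None,fx=6,fy=6,interpolation=2);cv2.circle(z,(int((u[0]-210)*6+3),int((u[1]-150)*6+3)),3,(0,0,255),-1);cv2.imwrite("pics/s2.png",z)
wv=bot.camera("wrist");cv2.imwrite("pics/w2.png",cv2.resize(wv[120:340,180:430,::-1],None,fx=2.6,fy=2.6))
E
```

```text
[ 0.54895461 -0.0608368   0.07390528] [ 0.54896885 -0.06084212  0.0739297 ] [ 0.61085296 -0.61082212 -0.35618026  0.35621709] [np.float64(-0.6108418084111362), np.float64(0.6108418084111362), np.float64(0.3561913602223005), np.float64(-0.3561913602223005)]
[[256.1, 193.8, 17.2, 15.1]]
tip [[271.9001755  198.88180155]] ball0 [[264.80606777 201.20370663]]
blue [264.92165899 201.28571429] [ 86  33  18  17 217]
```

View pics/s2.png

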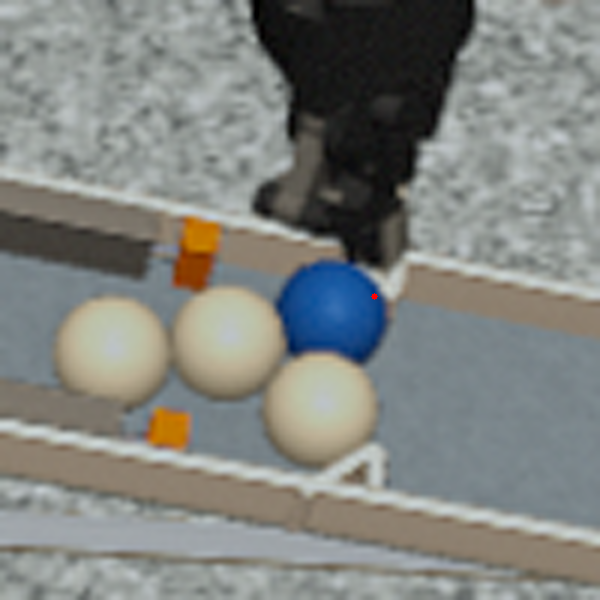

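View pics/w2.png

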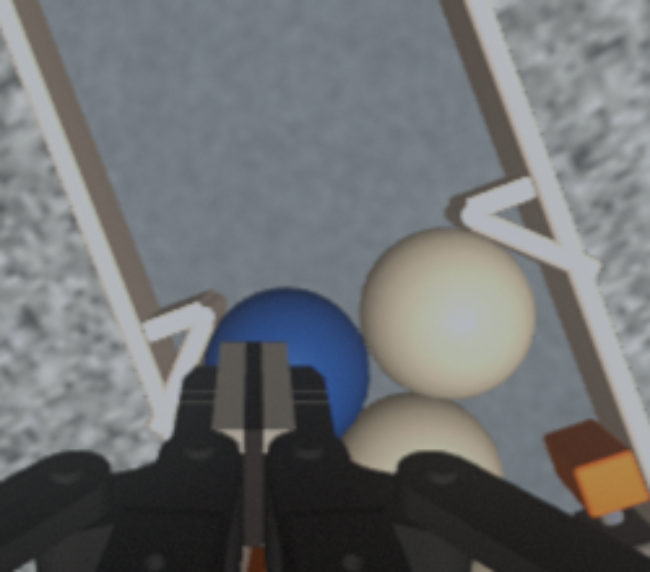

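```bash
python3 - <<'E'
from fit import *
p=np.array(bot.read_position());q=bot.read_tool_rot();print(bot.read_clock())
f=lambda a:(projw(p,q,a)-[180,120])*2.6
print("ball",f(w(P0,(.014,-.022,.065))),"p1",f(w(P0,(.014,.022,.065))))
for h in (0,.005,.01,.015):
  for zz in (-.011,0,.011):
    T=R.from_quat([q[1],q[2],q[3],q[0]]).as_matrix()
    print(h,zz,f(p+T@[0,-h,zz]).round(0),((proj("scene",[p+T@[0,-h,zz]])-[210,150])*6+3).round(0))
t=np.tan(np.radians(14))
for y in (-.033,.033):print("lip",f(w(P0,(0,y,.0648))))
E
```

```text
8.65
ball [[276.23380942 364.15667527]] p1 [[435.9343119  305.56366662]]
0 -0.011 [[249. 366.]] [[349. 286.]]
0 0 [[249. 325.]] [[374. 296.]]
0 0.011 [[248. 283.]] [[400. 306.]]
0.005 -0.011 [[249. 375.]] [[348. 278.]]
0.005 0 [[248. 333.]] [[374. 288.]]
0.005 0.011 [[248. 290.]] [[400. 298.]]
0.01 -0.011 [[248. 384.]] [[348. 270.]]
0.01 0 [[248. 342.]] [[374. 280.]]
0.01 0.011 [[248. 298.]] [[400. 290.]]
0.015 -0.011 [[248. 395.]] [[347. 262.]]
0.015 0 [[248. 351.]] [[373. 272.]]
0.015 0.011 [[248. 306.]] [[399. 282.]]
lip [[216.99978568 332.77738783]]
lip [[460.34719971 241.48532673]]
```

```bash
python3 - <<'E'
from fit import *
p=np.array(bot.read_position());bot.move_linear(p+[0,0,.045],speed=.15)
a=w(P0,(-.06,0,.08))[0];bot.move_linear([a[0],a[1],p[2]+.045],speed=.15)
a[2]=.045;bot.move_linear(a,speed=.15)
s=bot.camera("scene")
z=cv2.resize(s[150:250,230:330,::-1],None,fx=6,fy=6,interpolation=2);u=(proj("scene",[bot.read_position()])[0]-[230,150])*6+3;cv2.circle(z,tuple(u.astype(int).tolist()),3,(0,0,255),-1);cv2.imwrite("pics/s3.png",z)
a[2]=.020;print(bot.move_linear(a,speed=.03,until_force=2.5),bot.read_position(),bot.read_ft_force(),bot.read_clock())
E
```

```text
False [ 0.49515732 -0.0304836   0.02009375] [-0.27478507 -0.24211307  0.50766259] 11.3417
```

View pics/s3.png

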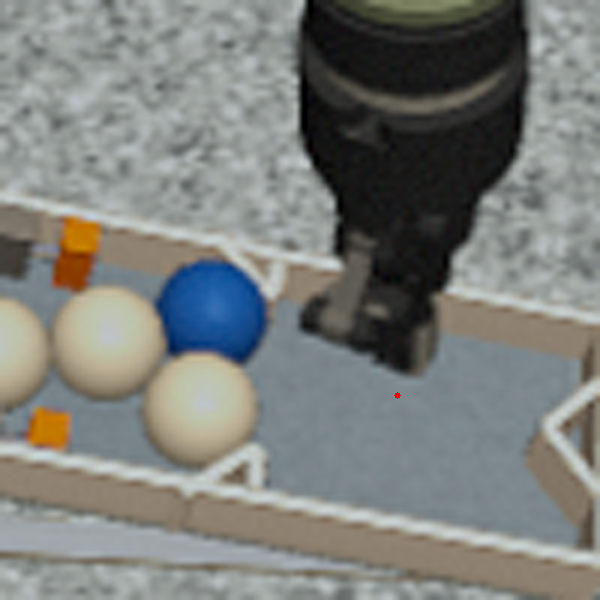

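```bash
python3 - <<'E'
from fit import *
a=w(P0,(-.06,0,-.012))[0]
print(bot.grip_depth,bot.move_linear(a,speed=.025,until_force=2.5),bot.read_position(),bot.read_ft_force(),bot.read_clock(),bot.read_gripper_width())
E
```

```text
0.0187 True [ 0.49500641 -0.03042958 -0.00389438] [-0.21568001  0.67629912  5.67103425] 12.25 0.0005376533128516744
```

```bash
sed -i 's/up=.006/up=-.023/' fit.py; python3 - <<'E'
from fit import *
a=w(P0,(-.06,0,.0425))[0];bot.move_linear(a,speed=.15)
bot.move_linear(finger(.014,-.022,.014),speed=.15)
f0=push_force(15);print(f0,bot.read_clock());np.save("f0.npy",f0)
for b in (.007,.0035,0):
    bot.move_linear(finger(.014,-.022,b),speed=.03);f=push_force(5)-f0;print(b,f.round(2),round(bot.read_clock(),2))
    if np.hypot(f[0],f[1])>3: break
E
python3 push.py .0155 .025 6 p2
```

```text
[-0.24496769 -0.09746742 -0.25516839] 13.0667
0.007 [ 0.53 -0.17  0.66] 13.45
0.0035 [-0.35  0.79  0.6 ] 13.72
0 [ 1.15 -0.02  0.28] 13.98
15.5 [ 0.11  0.46 -0.47] 14.23
17.0 [-1.22  0.89  1.38] 14.48
18.5 [-1.52  0.2   2.32] 14.73
20.0 [-1.17  0.85  1.9 ] 14.98
21.5 [-1.81  0.5   2.25] 15.23
23.0 [0.06 1.2  1.06] 15.48
24.5 [-1.69  0.4   0.65] 15.73
```

View pics/p2.png

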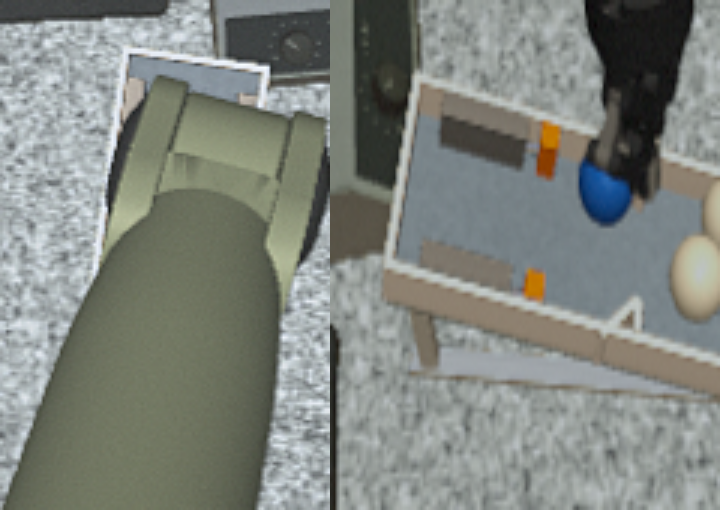

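```bash
python3 - <<'E'
from fit import *
f0=np.load("f0.npy")
for u in (-.025,-.027,-.029):
    bot.move_linear(finger(.0245,-.0315,up=u),speed=.03);f=push_force(6)-f0;print(u,f.round(2),round(bot.read_clock(),2))
    if np.hypot(f[0],f[1])>5: break
s=bot.camera("scene");print([(d["bbox"],round(d["confidence"],2)) for d in bot.search_frame("scene","pale_1_center")])
cv2.imwrite("pics/s4.png",cv2.resize(s[155:255,200:330,::-1],None,fx=6,fy=6,interpolation=2))
E
```

```text
-0.025 [-0.32  0.14  0.89] 16.08
-0.027 [-1.04  0.71  1.5 ] 16.33
-0.029 [-1.07  0.34 -0.28] 16.58
[([306.0, 225.1, 23.3, 15.0], 0.51), ([251.8, 192.3, 14.2, 13.1], 0.21)]
```

View pics/s4.png

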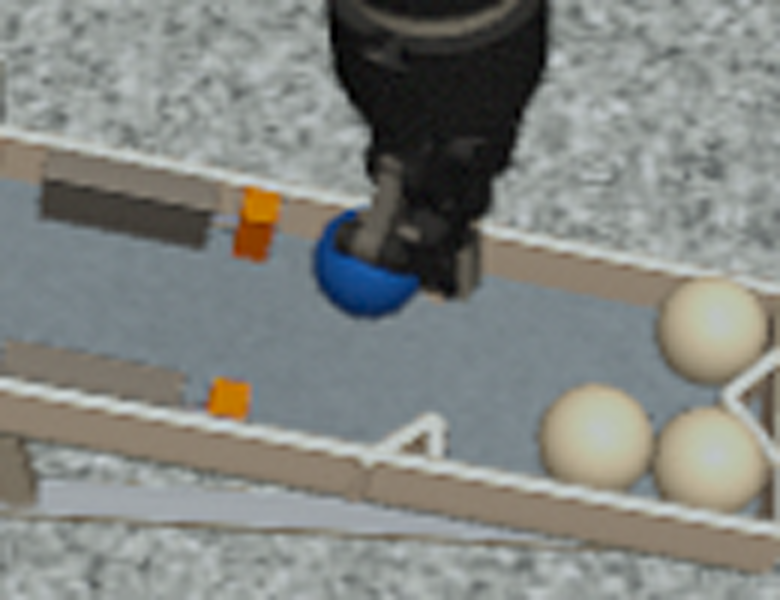

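```bash
sed -i 's/finger(x,y)/finger(x,y,up=-.029)/' push.py; python3 push.py .026 .038 4 p3
```

```text
26.0 [-0.77  0.34  0.55] 16.93
27.5 [-1.21  0.21  2.09] 17.18
29.0 [-1.18  0.63  0.24] 17.43
30.5 [-1.21 -0.04  1.74] 17.68
32.0 [-0.52  0.28  1.03] 17.93
33.5 [-0.34  1.55  0.93] 18.18
35.0 [-0.91 -0.42  0.81] 18.43
36.5 [-0.85  0.21  0.55] 18.68
38.0 [-2.11 -0.31  1.68] 18.93
```

View pics/p3.png

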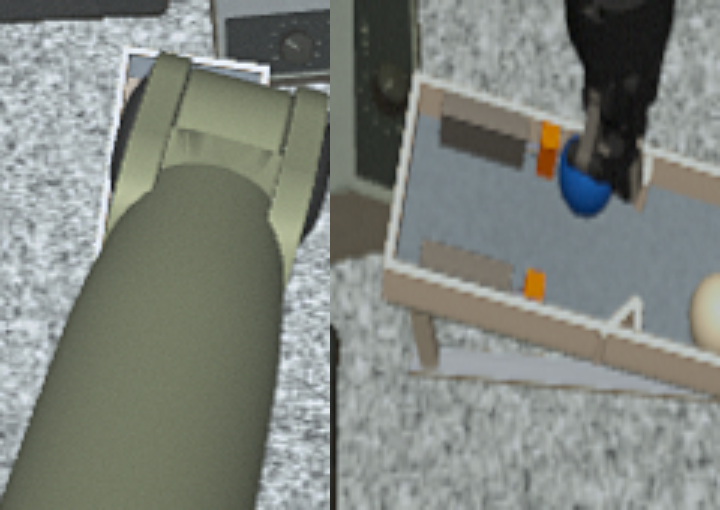

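```bash
sed -i 's/push_force(6)/push_force(10)/' push.py; python3 push.py .0395 .052 4.3 p4; python3 - <<'E'
from fit import *
f0=np.load("f0.npy");bot.wait(.3);print((push_force(15)-f0).round(2),bot.read_clock())
s=bot.camera("scene");cv2.imwrite("pics/s5.png",cv2.resize(s[155:255,200:330,::-1],None,fx=6,fy=6,interpolation=2))
E
```

```text
39.5 [-1.9   0.55  0.3 ] 19.28
41.0 [-0.93  1.43  0.16] 19.53
42.5 [-3.55  0.65  0.87] 19.78
44.0 [-4.34  1.98  1.3 ] 20.03
LIM
[-5.01  1.78  1.67] 20.4333
```

View pics/s5.png

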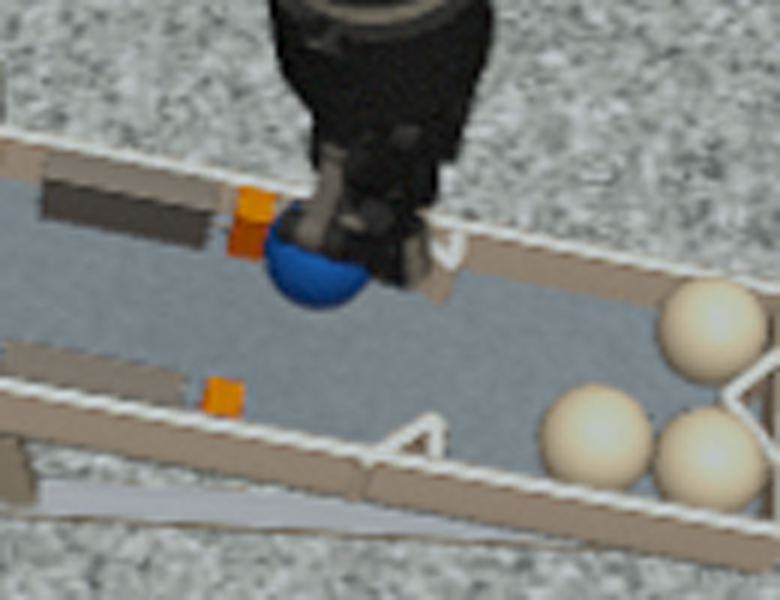

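```bash
python3 - <<'E'
from fit import *
f0=np.load("f0.npy")
bot.move_linear(finger(.036,-.0315,up=-.029),speed=.03);print((push_force(10)-f0).round(2))
p=np.array(bot.read_position());bot.move_linear(p+[0,0,.08],speed=.2);bot.wait(2)
print(bot.read_clock())
s=bot.camera("scene");cv2.imwrite("pics/s6.png",cv2.resize(s[155:255,200:330,::-1],None,fx=6,fy=6,interpolation=2))
E
```

```text
[-0.85  0.89  0.69]
23.4583
```

View pics/s6.png

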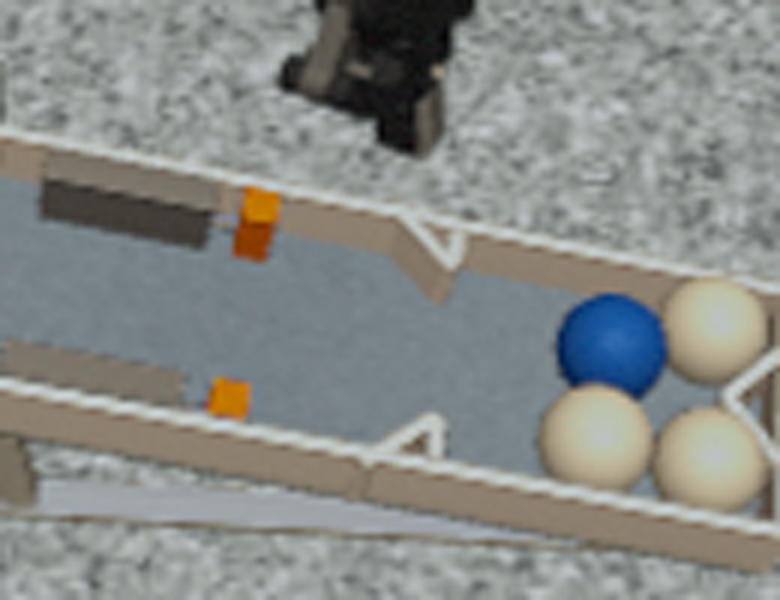

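```bash
python3 - <<'E'
from fit import *
a=bot.camera("scene").astype(int);bot.wait(.7);b=bot.camera("scene").astype(int)
print(abs(a-b)[155:255,200:330].max(),bot.read_clock(),bot.read_ft_force())
for t in ("timer","beaker_small","reagent_bottle"):print(t,[x["bbox"] for x in bot.search_frame("scene",t)][:1])
bot.close_job()
E
```

```text
19 24.3083 [ 0.60479182  0.16641219 -0.21812999]
timer []
beaker_small [[288.4, 116.2, 9.2, 28.1]]
reagent_bottle [[273.7, 319.5, 28.0, 42.0]]
the job is handed in; nothing more can be done
```

I nudged the blue ball outwards and back up the slope with closed fingers until it rested against the orange stop. I held it there at a steady 5 N or so, and the camera showed the stop blocks pushed back about 2 mm. All three white balls had already rolled into the bay. I then eased off to under 1 N, lifted the fingers clear, and the blue ball rolled out last. I handed the job in at about 24 s of the 48 s allowed.

**Last checks:**
- **Balls:** the camera showed all four lying in the bay. Two scene pictures 0.7 s apart differed by at most 19 of 255 grey levels in the chute area. I took that as image noise, so the balls looked at rest.
- **Robot:** the wrist force was back to its resting level and the fingers were well above the chute.
- **Bystanders:** the bottle's detection box was within about 2 pixels of its starting place. The beaker's box was narrower and about 5 pixels further over at its left edge, possibly because the arm partly hid it. The network did not report the timer at all, so that check failed. The arm never went near any of the three.

**Disagreements:**
- **Finger tips:** they appeared to sit about 25 to 30 mm higher than the reported TCP. My first push therefore passed over the ball without moving it. I touched the bay floor to measure the offset and corrected for it.
- **Stop contact:** I judged the stop force from the wrist sensor and the moved blocks; the force on the stop was not measured directly.

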